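# Latch the sprung board holder open

## Task

Two sprung board holders stand on the bench; one is already latched half open, the other is closed (its red-headed stop pin stands high). Get the closed one ready for the next board: with the fingertips push the front of its blue carriage back, away from the low ledge, until the stop pin drops into the slot, then let the carriage come back so that the pin holds it half open. Only push, grip nothing, do not ram the carriage hard against its end stop, and leave the other holder and the small things standing around alone.

Things in the scene. Friction and masses are not known exactly. Their poses are not given: they have to be found in the camera images.
- holder: Closed board holder, fixed. Dark base plate 210 x 134 x 10 mm; origin at the centre of its underside; x is the way the carriage is pushed (away from the ledge), z up. Ledge 100 mm wide at x -98 to -88 mm, top 18 mm above the bench; 43 mm gap from it to the closed carriage. Blue carriage 96 mm wide (y), 100 mm long, top at 48 mm. Nothing else on the plate stands in front of the carriage
- carriage_face (a point): Centre of the upright flat front face of the blue carriage of the closed holder (the face turned to the ledge), where it is pushed; 30 mm above the bench and moving with the carriage. The face is 96 mm wide and reaches from 12 to 48 mm above the bench. With the carriage closed it lies at x -45 mm, y 0 of the holder
- carriage (a joint): Travel of the closed holder's carriage along the holder's +x, m: 0 closed (start), hard stop at 0.036. A spring drives it back to 0 (about 3 N at 0, 6.5 N at 0.024, 8 N at 0.036). Once past 0.024 the stop pin falls into the slot in its top; released from there it comes back and rests on the pin at about 0.024. Released earlier it goes back to 0
- stop_pin (a joint): Drop of the closed holder's spring-loaded stop pin, m: 0 raised (riding on the carriage top, as it starts), 0.009 fully down in the slot. It drops by itself
- pin_top (a point): Top of the red head (17 mm diameter) of the closed holder's stop pin: 89 mm above the bench when raised, 80 mm when dropped; at x 28 mm, y 0 of the holder. The pin stands in a grey bridge over the carriage (x 19 to 37 mm, y -64 to +64 mm of the holder, top 66 mm above the bench)
- ready_holder: The other holder, of the same shape and axes, fixed, with its carriage already latched half open (front face at x -21 mm) and its pin down; to be left alone. Origin at the centre of its underside
- nozzle_1: Loose grey hot-air nozzle standing on its collar, 25 x 31 x 40 mm high; origin under its centre. Stands beside the closed holder; leave it alone
- tip_tin: Loose round white tin, 50 mm diameter, 24 mm high; origin under its centre. Leave it alone
- heat_tape: Loose roll of amber tape lying flat, 58 mm diameter, 16 mm high; origin under its centre. Leave it alone

How it is judged:
By the outcome, as a careful person would: the job done as asked, in the order asked, and still so for the second after the job is handed in, with the robot touching nothing.
It also fails if it takes over 37 s, if anything falls off the work surface, if the arm or the gripper's body presses on something with over 40 N, if the wrist force passes 120 N, or if a joint passes its speed limit or range.

## Robot

A 6-joint arm with a two-finger parallel gripper is mounted at the origin on a cart in front of the work surface, level with it; the furniture and walls round the work are solid. World frame = base frame: x ahead of the robot, y to its left, z up, the work surface at z = 0. Lengths are in m, angles in degrees, forces in N, time in s.
With the tool pointing down it reaches from about 0.375 to 0.9 m from the base axis. Payload 3.1 kg.
Tool frame: the origin (TCP) lies on the centre line of the jaws, within the pads' length; the fingertips stand 22 mm ahead of it and the grasp point (between the pads) lies 3 mm ahead of it; y points along the fingers, z is the direction in which the jaws open and shut, and the axes are right-handed (so a half turn about y gives the same grasp; the last joint's range is limited). The gripper opens to 87 mm and grips with 3 to 60 N. Pads are 19 mm wide; open, the fingers measure 117 mm over their backs; the gripper's body (75 mm by 190 mm) begins 51 mm behind the grasp point.
Start: joints at [-81.331, 30.224, 82.088, -0, 67.689, -10.227], TCP at [0.202, -0.591, 0.215] pointing down, gripper open.
Joint ranges: [-176.69, 176.69], [-43.24, 126.21], [12.49, 139.97], [-82, 262], [0, 151.66], [-163.58, 163.58]. Speed limits (degrees/s): [159.86, 159.86, 180, 180, 180, 180].

## Interface

Orientations are given as a 3x3 rotation matrix whose columns are the frame's x, y, z axes.
In Python, from rig import bot gives the robot as it stands.
- The arm moves only by the tool jog_arm, never from a script. Its argument "motion" is one flat list of numbers, 6 for each row, row after row: the shift along the tool's x, y, z in mm, then the turn, a rotation vector about the tool's x, y, z in degrees. A call has 1 to 20 rows; each row is the pose to reach, as a shift and turn from the pose commanded when the call began, along the tool's axes at that moment; what a row does not reach only later rows make up. A row lasts 1/8 s, in which the tool goes at most 62.5 mm and 10.7 degrees, less where a joint would pass 70% of its speed; a pose out of reach is approached as far as the arm can. A call with a gripper value outside its range is refused whole. "gripper" is the opening, from 0 (shut) to 1 (fully open), set as the call begins (left out, the last holds). The fingers move at their own pace and stop on an object; the grip force is fixed at half the most. Time passes only in rows, so rows that repeat a pose let the fingers close. It gives the time, the measured TCP pose, the force and the opening at its end, in the units of the state.
- bot.read_state(): the state, without advancing time (a new reading comes with each control period).
- bot.capture(name): name is "side" or "top" or "wrist"; returns (picture, depth): 400x640x3 uint8, red, green, blue; 400x640 float32, m along the optical axis (not along the pixel's ray), 0 where there is no reading.
- bot.get_calibration(name): a dict with "mtx" (3x3 intrinsics, pixels), "pose" (4x4, takes a point from camera to world coordinates); the wrist camera has in their place "hand_eye" (4x4, takes a point from camera to tool coordinates, whose origin is the TCP and whose axes are the tool frame's). Camera axes: x right, y up, looking along -z (the intrinsics and any distortion apply to the point x, -y, -z); pixel columns grow to the right and rows downward; lengths in m; the calibration is good to about 2 mm. A picture is of the moment at which its call begins: read the wrist's pose just before it. get_calibration takes no time and is no camera call.
- bot.hand_in(): hands the job in, once; it reports no verdict.
The state is a dict: "time_s": time; "joint_positions": joint angles; "qvel": joint speeds; "tau": joint torques, N m; "position": TCP position; "tcp_rot": TCP orientation; "force": force on the tool from outside, world axes, zero at the start; "moment": the same for the moment, N m; "opening": opening from 0.0 (shut) to 1.0 (fully open).
Only numpy, scipy, OpenCV 4.12 (cv2) and the standard library are available. Lean on these libraries where they do the work, as an engineer would, in place of code of your own. Each camera call takes 0.05 s, during which the arm holds its last target.

## Working session

There is one attempt and no reset: what is moved stays moved. The work goes in short steps, Python scripts to look and compute and a tool call to move; the robot and the scene stay as the last step left them, time stands still between calls to the robot, and variables do not carry over. Pictures are saved under pics/ and viewed, and the job is handed in when it is done.

Besides the shell and the picture viewer there is one more tool, called after "Request:" by a JSON object that holds its "op" and its "data", one argument or row to a line. jog_arm: Moves the arm, as the interface text tells. Its arguments: {"type":"object","properties":{"motion":{"type":"array","items":{"type":"number"}},"gripper":{"type":"number"}},"required":["motion"]}

```bash
ls; mkdir -p pics
python3 - <<'E'
from rig import bot
import cv2,numpy as np
s=bot.read_state();print({k:np.round(v,3).tolist() for k,v in s.items()})
for n in("top","side"):
    p,d=bot.capture(n);cv2.imwrite(f"pics/{n}0.png",p[:,:,::-1]);np.save(f"pics/{n}0.npy",d)
    c=bot.get_calibration(n);print(n,c)
E
```

```text
pics
{'time_s': 0.0, 'joint_positions': [-81.332, 30.28, 82.158, 0.0, 67.689, -10.228], 'qvel': [0.083, -0.039, 0.005, 0.064, -0.052, 0.055], 'tau': [0.0, -44.004, -17.659, 0.064, 0.058, -0.0], 'position': [0.202, -0.591, 0.214], 'tcp_rot': [[-0.946, -0.0, 0.324], [-0.324, 0.002, -0.946], [-0.0, -1.0, -0.002]], 'force': [0.618, 0.022, -0.132], 'moment': [0.018, -0.025, 0.071], 'opening': 0.997}
top {'mtx': array([[471.34613919,   0.        , 321.53178697],
       [  0.        , 471.34613919, 202.7002922 ],
       [  0.        ,   0.        ,   1.        ]]), 'pose': array([[ 0.00947902,  0.98807414, -0.15368685,  0.39418222],
       [-0.99968028,  0.00576092, -0.02462005,  0.05305062],
       [-0.02344106,  0.15387109,  0.98781284,  1.42640955],
       [ 0.        ,  0.        ,  0.        ,  1.        ]])}
side {'mtx': array([[399.34749131,   0.        , 315.18048674],
       [  0.        , 399.34749131, 207.08615679],
       [  0.        ,   0.        ,   1.        ]]), 'pose': array([[-0.99092057,  0.08823999, -0.10144023,  0.5060399 ],
       [-0.1341003 , -0.594397  ,  0.79291192,  0.80259314],
       [ 0.00967077,  0.7993159 ,  0.60083323,  0.66463784],
       [ 0.        ,  0.        ,  0.        ,  1.        ]])}
```

View pics/top0.png

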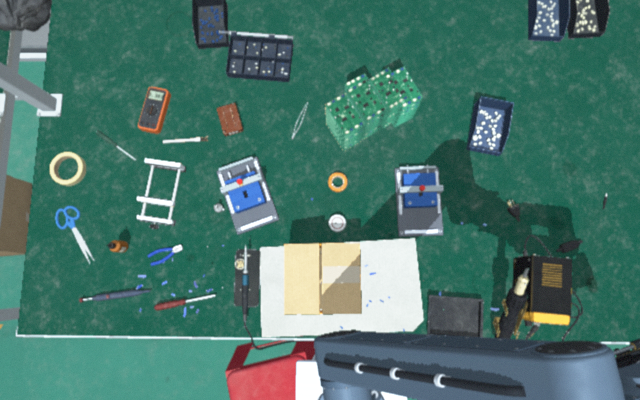

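View pics/side0.png

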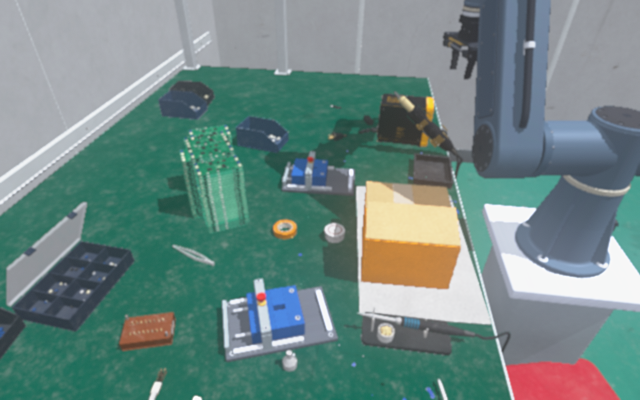

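The top view shows the holders at about (246,193), with the nozzle at (219,208), and at (419,200). I'll enlarge both.

Run:
```python
import cv2,numpy as np
t=cv2.imread("pics/top0.png");s=cv2.imread("pics/side0.png")
a=cv2.resize(t[145:245,200:290],None,fx=6,fy=6,interpolation=3);b=cv2.resize(t[145:245,385:455],None,fx=3.5,fy=6*3.5/6,interpolation=3)
cv2.imwrite("pics/c1.png",a)
cv2.imwrite("pics/c2.png",cv2.resize(t[155:245,385:455],None,fx=6,fy=6,interpolation=3))
cv2.imwrite("pics/c3.png",np.hstack([cv2.resize(s[270:380,215:345],None,fx=3,fy=4*.75,interpolation=3),cv2.resize(s[140:250,270:400],None,fx=3,fy=3,interpolation=3)]))
```

```text
(no output)
```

View pics/c1.png

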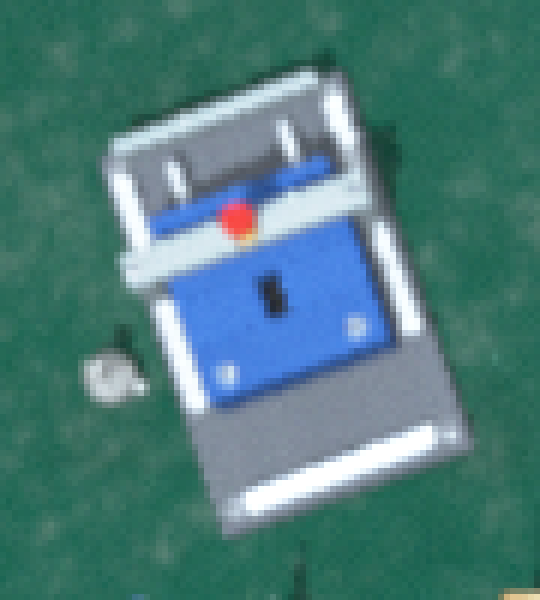

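View pics/c2.png

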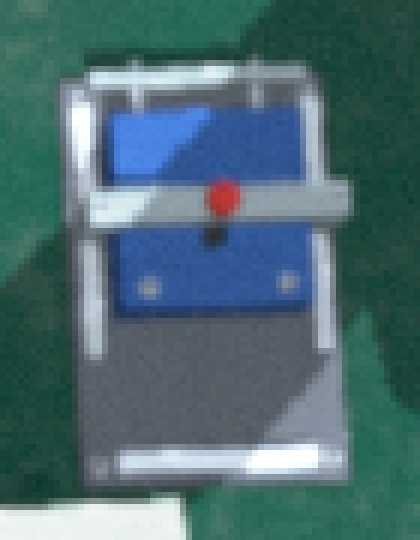

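View pics/c3.png

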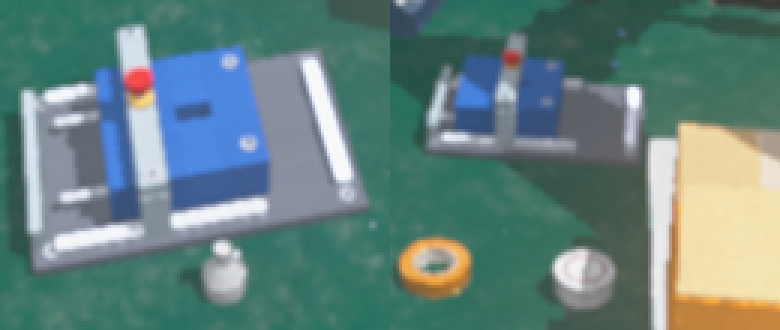

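The left holder is the closed one: its slot is exposed and its pin stands high with the yellow band showing. I'll fit its pose from features of known height in both views.

```bash
cat > h.py <<'E'
import numpy as np,cv2
from rig import bot
def px2w(n,u,v,z):
    c=bot.get_calibration(n);K=c["mtx"];T=c["pose"]
    r=T[:3,:3]@np.array([(u-K[0,2])/K[0,0],-(v-K[1,2])/K[1,1],-1]);o=T[:3,3]
    return o+r*(z-o[2])/r[2]
def fit(L,W):
    L=np.array(L);W=np.array(W);lm=L.mean(0);wm=W.mean(0)
    H=(L-lm).T@(W-wm);a=np.arctan2(H[0,1]-H[1,0],H[0,0]+H[1,1])
    R=np.array([[np.cos(a),-np.sin(a)],[np.sin(a),np.cos(a)]]);t=wm-R@lm
    return np.degrees(a),t,W-(L@R.T+t)
E
python3 - <<'E'
from h import *
pts={"top":(6,200,145,[((215,405),-45,48,48),((395,345),-45,-48,48),((222,532),-105,67,10),((470,447),-105,-67,10),((238,216),28,0,89),((130,288),19,64,66),((120,258),37,64,66),((365,175),37,-64,66),((375,207),19,-64,66)]),
"side":(3,215,270,[((243,48),-45,-48,48),((268,160),-45,48,48),((318,52),-105,-67,10),((368,208),-105,67,10),((139,75),28,0,89)])}
AL=[];AW=[]
for n,(s,u0,v0,P) in pts.items():
    L=[(x/1000,y/1000) for _,x,y,z in P];W=[px2w(n,u/s+u0,v/s+v0,z/1000)[:2] for (u,v),x,y,z in P]
    a,t,r=fit(L,W);print(n,a,t);print(np.round(r*1000,1).tolist());AL+=L;AW+=W
a,t,r=fit(AL,AW);print(a,t)
# nozzle
print(px2w("top",218.7,208,.03),px2w("side",290,362,.02))
# depth check near carriage top and pin top camera
T=bot.get_calibration("top");d=np.load("pics/top0.npy");K=T["mtx"]
for u,v in((245,200),(258,204),(240,181),(250,230)):
    z=d[v,u];p=T["pose"]@[(u-K[0,2])/K[0,0]*z,-(v-K[1,2])/K[1,1]*z,-z,1];print(u,v,p)
s=bot.read_state();print(s['position'])
E
```

```text
top 19.61760885292079 [0.63637741 0.31473922]
[[-0.1, -3.7], [-1.8, -1.6], [3.3, 0.6], [2.3, 2.5], [1.9, 0.7], [0.3, 0.1], [-1.7, -0.3], [-2.5, 0.5], [-1.6, 1.2]]
side 19.705062468997316 [0.64011913 0.31830694]
[[-1.0, 1.3], [0.4, -1.5], [1.7, 2.0], [-0.2, -0.2], [-0.9, -1.6]]
19.483765229544172 [0.63774784 0.31591755]
[0.59349407 0.39725136 0.03      ] [0.59776047 0.41087938 0.02      ]
245 200 [0.61620101 0.3160962  0.04326151 1.        ]
258 204 [0.60558671 0.27810444 0.03515247 1.        ]
240 181 [0.66468419 0.32392138 0.08897867 1.        ]
250 230 [ 5.30688897e-01  3.05890636e-01 -3.78031031e-04  1.00000000e+00]
[ 0.2023086  -0.59064935  0.21437069]
```

Run:
```python
from h import *
for n in("top","side"):
    T=bot.get_calibration(n);d=np.load(f"pics/{n}0.npy");K=T["mtx"]
    v,u=np.mgrid[:400,:640];P=np.stack([(u-K[0,2])/K[0,0]*d,-(v-K[1,2])/K[1,1]*d,-d,np.ones_like(d)],-1)@T["pose"].T
    P=P[(d>0)][:,:3]
    print(n)
    for y in np.arange(-.6,.5,.1):
        print(round(y,1),[ (round(float(q[:,2].max()),2) if len(q:=P[(abs(P[:,0]-x)<.05)&(abs(P[:,1]-y)<.05)]) else None) for x in np.arange(.2,.95,.1)])
a=np.radians(19.6);print(np.array([.638,.316])+np.array([np.cos(a),np.sin(a)])*-.066)
```

```text
top
-0.6 [0.42, 0.32, 0.15, 0.14, 0.01, 0.01, 0.01, 0.01]
-0.5 [0.6, 0.16, 0.18, 0.15, 0.03, 0.01, 0.07, 0.07]
-0.4 [0.7, 0.17, 0.21, 0.01, 0.01, 0.01, 0.07, 0.08]
-0.3 [0.81, 0.84, 0.01, 0.02, 0.07, 0.07, 0.01, 0.01]
-0.2 [0.82, 0.83, 0.01, 0.02, 0.08, 0.08, 0.01, 0.18]
-0.1 [0.73, 0.71, 0.01, 0.02, 0.07, 0.07, 0.19, 0.19]
-0.0 [0.57, 0.54, 0.14, 0.14, 0.03, 0.02, 0.19, 0.19]
0.1 [0.39, 0.37, 0.16, 0.16, 0.03, 0.02, 0.18, 0.18]
0.2 [0.01, 0.15, 0.15, 0.14, 0.03, 0.01, 0.01, 0.01]
0.3 [0.02, 0.05, 0.05, 0.05, 0.07, 0.09, 0.03, 0.03]
0.4 [0.01, 0.02, 0.01, 0.01, 0.07, 0.07, 0.03, 0.04]
side
-0.6 [0.45, 0.33, 0.14, 0.14, 0.0, 0.0, 0.0, 0.0]
-0.5 [0.39, 0.15, 0.16, 0.14, 0.02, 0.0, 0.07, 0.07]
-0.4 [0.09, 0.17, 0.2, 0.0, 0.0, 0.0, 0.07, 0.07]
-0.3 [0.03, 0.03, 0.0, 0.02, 0.07, 0.07, 0.0, 0.0]
-0.2 [0.03, 0.51, 0.0, 0.02, 0.08, 0.08, 0.0, 0.17]
-0.1 [0.53, 0.53, None, 0.01, 0.07, 0.07, 0.18, 0.18]
-0.0 [0.54, 0.53, 0.14, 0.14, 0.03, 0.02, 0.18, 0.18]
0.1 [0.4, 0.37, 0.16, 0.16, 0.03, 0.02, 0.17, 0.18]
0.2 [0.01, 0.14, 0.14, 0.14, 0.02, 0.0, 0.01, 0.01]
0.3 [0.02, 0.04, 0.05, 0.06, 0.07, 0.09, 0.03, 0.02]
0.4 [0.0, 0.01, 0.0, 0.01, 0.07, 0.07, 0.03, 0.03]
[0.57582421 0.2938602 ]
```

Request:
{"op": "jog_arm", "data": {
  "motion": [0,-55,0,0,0,0,-10,-105,-11,0,0,0,-45,-105,-50,0,0,0,-85,-105,-95,0,0,0,-125,-105,-140,0,0,0,-165,-105,-185,0,0,0,-205,-105,-230,0,0,0,-245,-105,-275,0,0,0,-285,-105,-320,0,0,0,-325,-105,-365,0,0,0,-365,-105,-410,0,0,0,-405,-105,-455,0,0,0,-445,-105,-500,0,0,0,-485,-105,-545,0,0,0,-525,-105,-590,0,0,0,-565,-105,-635,0,-0.7,0,-605,-105,-675,0,-0.7,0,-630,-105,-705,0,-0.7,0,-639,-105,-715,0,-0.7,0,-639,-105,-715,0,-0.7,0],
  "gripper": 0
}}

```text
time_s: 2.6
position: [0.575, 0.2921, 0.3195]
tcp_rot: [[-0.942, -0.001, 0.336], [-0.336, -0.001, -0.942], [0.002, -1.0, 0.001]]
force: [-0.3, -0.0, -0.2]
opening: 0.008
```

Run:
```python
from h import *
s=bot.read_state();p,d=bot.capture("wrist");cv2.imwrite("pics/w1.png",p[:,:,::-1]);np.save("pics/w1.npy",d)
np.savez("pics/w1s.npz",p=s["position"],R=s["tcp_rot"])
print(bot.get_calibration("wrist"))
```

```text
{'mtx': array([[298.33291364,   0.        , 319.2905574 ],
       [  0.        , 298.33291364, 198.87829721],
       [  0.        ,   0.        ,   1.        ]]), 'hand_eye': array([[-3.90372651e-04, -9.60101339e-01, -2.79652045e-01,
        -7.63544121e-02],
       [ 6.07394064e-04,  2.79651787e-01, -9.60101301e-01,
        -1.69039857e-01],
       [ 9.99999739e-01, -5.44656282e-04,  4.73991445e-04,
         9.96146646e-05],
       [ 0.00000000e+00,  0.00000000e+00,  0.00000000e+00,
         1.00000000e+00]])}
```

View pics/w1.png

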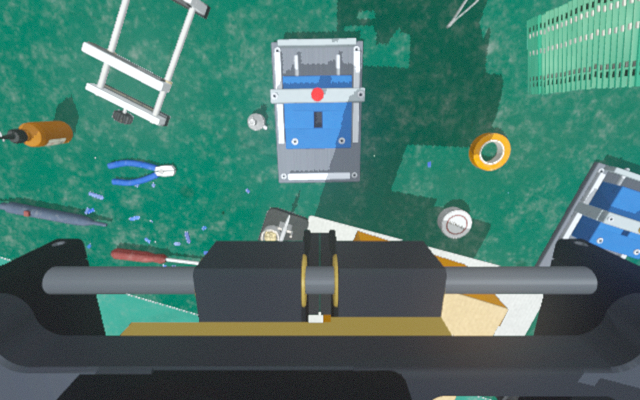

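```bash
cat >> h.py <<'E'
def wpx(H,K,p,R,u,v,z):
    r=R@(H[:3,:3]@np.array([(u-K[0,2])/K[0,0],-(v-K[1,2])/K[1,1],-1]));o=p+R@H[:3,3]
    return o+r*(z-o[2])/r[2]
E
python3 - <<'E'
import cv2
im=cv2.imread("pics/w1.png");cv2.imwrite("pics/w1c.png",cv2.resize(im[30:190,240:380],None,fx=5,fy=5,interpolation=3)[:, :][:800])
E
python3 -c "
import cv2
im=cv2.imread('pics/w1.png');cv2.imwrite('pics/w1d.png',cv2.resize(im[80:190,260:380],None,fx=5,fy=5,interpolation=3))"
```

```text
(no output)
```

View pics/w1d.png

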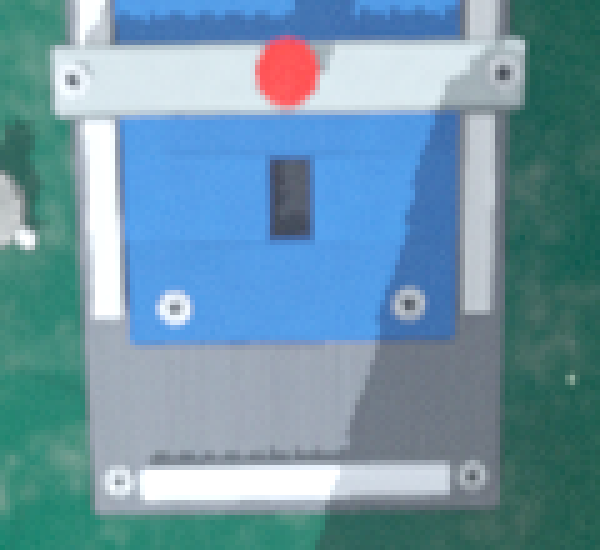

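Run:
```python
from h import *
s=np.load("pics/w1s.npz");c=bot.get_calibration("wrist");
f=lambda u,v,z:wpx(c["hand_eye"],c["mtx"],s["p"],s["R"],u/5+260,v/5+80,z/1000)[:2]
P=[((131,344),-45,48,48),((456,340),-45,-48,48),((96,514),-105,67,10),((498,508),-105,-67,10),((288,72),28,0,89),((57,118),19,64,66),((52,45),37,64,66),((524,38),37,-64,66),((524,108),19,-64,66)]
L=[(x/1000,y/1000) for _,x,y,z in P];W=[f(*uv,z) for uv,x,y,z in P]
a,t,r=fit(L,W);print(a,t);print(np.round(r*1000,1).tolist())
R=np.array([[np.cos(np.radians(a)),-np.sin(np.radians(a))],[np.sin(np.radians(a)),np.cos(np.radians(a))]])
print("tcp in holder mm",R.T@(s["p"][:2]-t)*1000)
```

```text
20.59196248232664 [0.63988894 0.31689288]
[[0.5, -0.2], [-0.1, 0.4], [0.9, -0.7], [0.1, 1.0], [-0.2, 0.1], [-0.2, -1.4], [0.3, -1.0], [-0.8, 1.1], [-0.4, 0.7]]
tcp in holder mm [-69.45002081  -0.44134137]
```

Request:
{"op": "jog_arm", "data": {
  "motion": [0,45,0,0,-1,0,0,100,0,0,-1,0,0,155,0,0,-1,0,0,200,0,0,-1,0,0,235,0,0,-1,0,0,255,0,0,-1,0,0,267,0,0,-1,0,0,267,0,0,-1,0,0,267,0,0,-1,0],
  "gripper": 0
}}

```text
time_s: 3.78
position: [0.5765, 0.2924, 0.0547]
tcp_rot: [[-0.936, 0.003, 0.352], [-0.352, 0.001, -0.936], [-0.003, -1.0, 0.0]]
force: [0.7, -0.1, -0.3]
opening: 0.005
```

Run:
```python
from h import *
s=bot.read_state();print(s["position"],s["force"],s["time_s"])
p,d=bot.capture("side");cv2.imwrite("pics/s2.png",cv2.resize(p[240:360,200:360,::-1],None,fx=5,fy=5,interpolation=3))
```

```text
[0.57650307 0.29238609 0.05466533] [ 0.7419778  -0.12781633 -0.28528139] 3.775
```

View pics/s2.png

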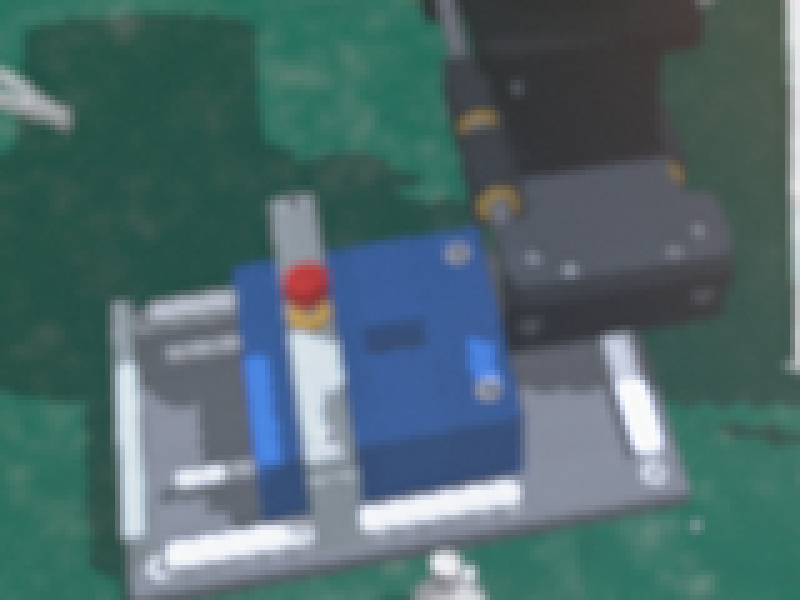

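The tips are in the gap and clear of everything. I'll push slowly, feel for contact, and lower a few mm.

Request:
{"op": "jog_arm", "data": {
  "motion": [-2,4,0,0,0,0,-5,4,0,0,0,0,-8,4,0,0,0,0,-11,4,0,0,0,0,-14,4,0,0,0,0,-17,4,0,0,0,0,-20,4,0,0,0,0,-20,4,0,0,0,0,-20,4,0,0,0,0],
  "gripper": 0
}}

```text
time_s: 4.95
position: [0.594, 0.2991, 0.0492]
tcp_rot: [[-0.936, -0.0, 0.352], [-0.352, -0.0, -0.936], [0.0, -1.0, -0.0]]
force: [0.5, 0.1, 0.4]
opening: 0.005
```

Run:
```python
from h import *
s=bot.read_state();print(s["position"],s["force"],s["time_s"])
a=np.radians(20.6);print((s["position"][:2]-[.6399,.3169])@[[np.cos(a),-np.sin(a)],[np.sin(a),np.cos(a)]]*1000)
p,d=bot.capture("side");cv2.imwrite("pics/s3.png",cv2.resize(p[240:360,200:360,::-1],None,fx=5,fy=5,interpolation=3))
```

```text
[0.59403138 0.29910367 0.04921018] [0.47887919 0.1271552  0.43727873] 4.95
[-49.19725243  -0.51993354]
```

View pics/s3.png

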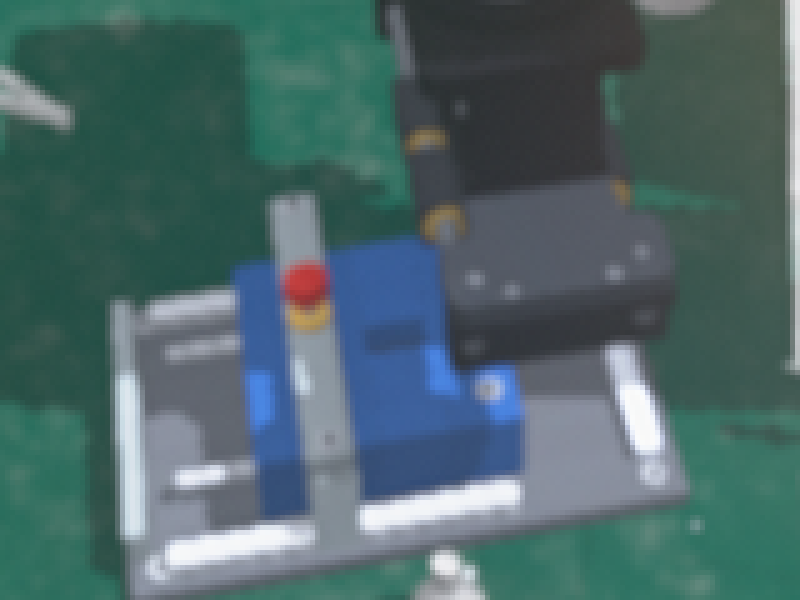

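Request:
{"op": "jog_arm", "data": {
  "motion": [-2,0,0,0,0,0,-4,0,0,0,0,0,-6,0,0,0,0,0,-6,0,0,0,0,0,-6,0,0,0,0,0],
  "gripper": 0
}}

```text
time_s: 5.62
position: [0.5997, 0.3013, 0.0492]
tcp_rot: [[-0.936, -0.0, 0.352], [-0.352, -0.0, -0.936], [0.0, -1.0, -0.0]]
force: [0.3, 0.3, 0.1]
opening: 0.003
```

No contact force yet, which is unexpected. I'll look.

Run:
```python
from h import *
s=bot.read_state();print(s["position"],s["force"],s["tau"])
p,d=bot.capture("side");cv2.imwrite("pics/s4.png",cv2.resize(p[230:350,220:350,::-1],None,fx=5,fy=5,interpolation=3))
p,d=bot.capture("wrist");cv2.imwrite("pics/w4.png",p[:,:,::-1])
```

```text
[0.59970774 0.30127822 0.04923205] [0.28177024 0.26325943 0.09418427] [-1.43287229e-02 -5.07679367e+01 -1.37339142e+01  3.26553429e-02
 -7.89598748e-02  8.58759472e-05]
```

View pics/s4.png

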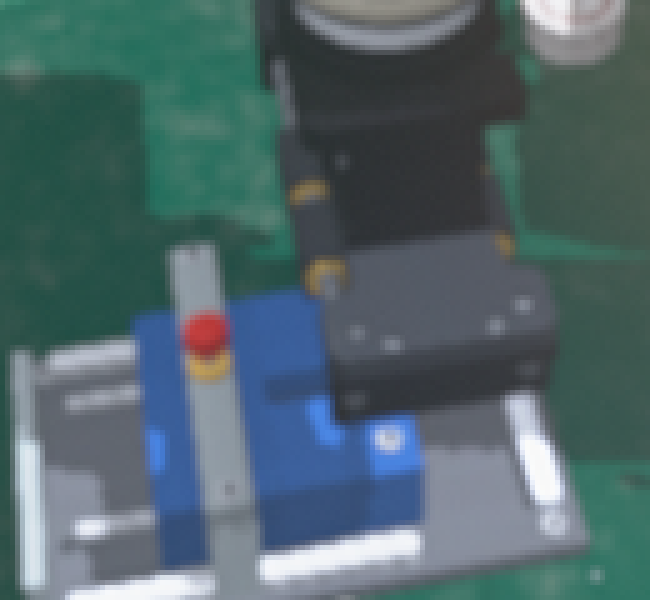

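View pics/w4.png

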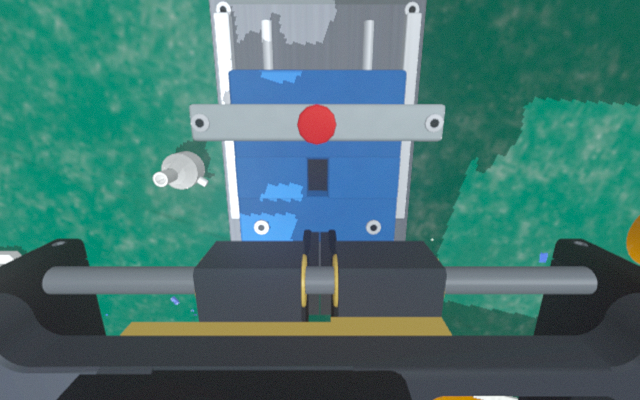

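```bash
python3 - <<'E'
from h import *
c=bot.get_calibration("wrist");K=c["mtx"];d=np.load("pics/w1.npy")
for u in(308,320,334):
  for v in range(226,330,6):
    z=d[v,u];q=c["hand_eye"]@[(u-K[0,2])/K[0,0]*z,-(v-K[1,2])/K[1,1]*z,-z,1];print(u,v,np.round(q[:3]*1000,1).tolist())
E
python3 -c "
import cv2
im=cv2.imread('pics/w4.png');cv2.imwrite('pics/w4c.png',cv2.resize(im[200:330,250:400],None,fx=5,fy=4.5,interpolation=3))"
```

```text
308 226 [112.4, 311.8, -19.6]
308 232 [-10.7, -11.1, -6.4]
308 238 [-11.4, -21.1, -6.0]
308 244 [-11.0, -27.8, -5.8]
308 250 [-10.6, -33.9, -5.6]
308 256 [-10.4, -40.1, -5.3]
308 262 [-10.7, -46.5, -5.1]
308 268 [-32.6, -91.0, -3.2]
308 274 [-31.5, -92.6, -3.2]
308 280 [-30.5, -94.1, -3.1]
308 286 [-28.2, -93.5, -3.2]
308 292 [-26.5, -94.0, -3.2]
308 298 [1.1, -56.9, -4.8]
308 304 [3.5, -57.7, -4.8]
308 310 [6.0, -58.4, -4.8]
308 316 [8.3, -59.4, -4.8]
308 322 [-24.4, -104.1, -2.8]
308 328 [-23.1, -104.8, -2.8]
320 226 [114.8, 318.0, 1.1]
320 232 [-9.2, -7.4, 0.4]
320 238 [-9.3, -16.5, 0.4]
320 244 [-9.3, -24.2, 0.4]
320 250 [-9.1, -31.0, 0.4]
320 256 [-5.6, -30.7, 0.4]
320 262 [-9.1, -43.5, 0.4]
320 268 [-32.6, -91.0, 0.3]
320 274 [-31.4, -92.4, 0.3]
320 280 [-29.8, -93.0, 0.3]
320 286 [-28.8, -94.5, 0.3]
320 292 [-27.1, -94.9, 0.3]
320 298 [3.9, -52.8, 0.4]
320 304 [6.4, -53.6, 0.4]
320 310 [9.2, -54.2, 0.4]
320 316 [299.8, 318.1, 1.3]
320 322 [-23.9, -103.5, 0.3]
320 328 [-23.6, -105.4, 0.3]
334 226 [114.1, 316.1, 25.5]
334 232 [-10.8, -11.4, 8.4]
334 238 [-11.0, -20.2, 8.0]
334 244 [-10.4, -26.5, 7.7]
334 250 [-11.0, -34.8, 7.3]
334 256 [-35.9, -89.8, 4.4]
334 262 [-35.9, -93.5, 4.2]
334 268 [-34.0, -93.5, 4.2]
334 274 [-32.6, -94.4, 4.2]
334 280 [-30.1, -93.4, 4.3]
334 286 [-28.7, -94.3, 4.3]
334 292 [-27.4, -95.2, 4.2]
334 298 [-26.1, -96.3, 4.2]
334 304 [-23.5, -95.4, 4.3]
334 310 [-11.0, -81.2, 5.1]
334 316 [-8.9, -81.6, 5.1]
334 322 [-23.3, -102.7, 3.9]
334 328 [-24.0, -105.8, 3.8]
```

View pics/w4c.png

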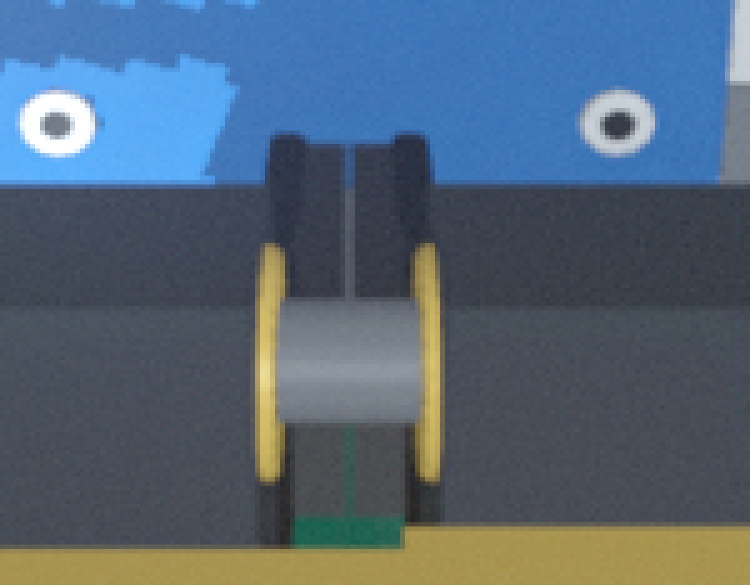

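The depth data says the shut fingers end near tool y ≈ -7 mm rather than +22 mm. That means they are passing over the carriage. I'll lift clear, then measure finger reach against opening.

Request:
{"op": "jog_arm", "data": {
  "motion": [0,-30,0,0,0,0,10,-70,0,0,0,0,20,-80,0,0,0,0,26,-80,0,0,0,0,26,-80,0,0,0,0],
  "gripper": 0
}}

```text
time_s: 6.35
position: [0.5738, 0.2916, 0.1278]
tcp_rot: [[-0.936, -0.003, 0.352], [-0.352, -0.001, -0.936], [0.003, -1.0, -0.0]]
force: [0.1, -0.0, -0.5]
opening: 0.006
```

```bash
cat > fing.py <<'E'
from h import *
import sys
c=bot.get_calibration("wrist");K=c["mtx"];p,d=bot.capture("wrist");cv2.imwrite(f"pics/{sys.argv[1]}.png",p[:,:,::-1])
v,u=np.mgrid[:400,:640];q=np.stack([(u-K[0,2])/K[0,0]*d,-(v-K[1,2])/K[1,1]*d,-d,np.ones_like(d)],-1)@c["hand_eye"].T*1000
m=(d>0)&(abs(q[...,2])<62)&(q[...,1]>-50)&(q[...,1]<40)&(abs(q[...,0])<30)
print(bot.read_state()["opening"],bot.read_state()["position"]);Q=q[m]
for z in range(-60,60,6):
    s=Q[(Q[:,2]>=z)&(Q[:,2]<z+6)]
    if len(s): i=s[:,1].argmax();print(z,len(s),"tip",np.round(s[i],1),"xmin",s[:,0].min())
E
python3 fing.py w5
```

```text
0.006229957918876458 [0.57431675 0.29176138 0.12768111]
-12 102 tip [ -10.6   -6.3   -7.2 1000. ] xmin -11.755318266776268
-6 416 tip [  -8.9   -6.8   -1.9 1000. ] xmin -11.465081539038607
0 400 tip [  -8.9   -6.9    5.1 1000. ] xmin -11.284207668208479
6 119 tip [ -10.7   -6.5    6.3 1000. ] xmin -11.443189785644432
```

Request:
{"op": "jog_arm", "data": {
  "motion": [0,0,0,0,0,0,0,0,0,0,0,0,0,0,0,0,0,0,0,0,0,0,0,0,0,0,0,0,0,0],
  "gripper": 0.4
}}

```text
time_s: 7.02
position: [0.5755, 0.2921, 0.1293]
tcp_rot: [[-0.936, 0.0, 0.352], [-0.352, 0.0, -0.936], [-0.0, -1.0, 0.0]]
force: [1.1, -0.9, 0.3]
opening: 0.385
```

```bash
python3 fing.py w6
```

```text
0.3974772879901369 [0.57547464 0.29213607 0.12931009]
-30 211 tip [ -10.3   -5.6  -24.9 1000. ] xmin -11.511869018649229
-24 446 tip [ -10.3   -5.6  -23.7 1000. ] xmin -11.607284936307707
-18 259 tip [  -4.1   -5.9  -16.8 1000. ] xmin -10.097251555268457
12 244 tip [  -4.1   -6.    17.  1000. ] xmin -10.213859759191536
18 440 tip [ -10.6   -6.2   22.7 1000. ] xmin -11.55088619532449
24 232 tip [ -10.9   -7.1   24.3 1000. ] xmin -11.715595709633819
```

View pics/w6.png

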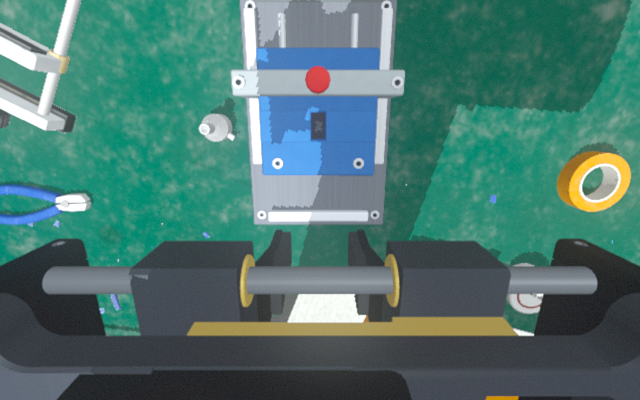

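Run:
```python
from h import *
c=bot.get_calibration("wrist");K=c["mtx"];p,d=bot.capture("wrist")
for u,v in [(180,244),(220,244),(450,244),(220,256),(220,290),(60,245),(60,280),(285,235),(285,260),(280,290),(310,270),(310,290),(160,325),(250,327),(300,327)]:
    z=d[v,u];q=c["hand_eye"]@[(u-K[0,2])/K[0,0]*z,-(v-K[1,2])/K[1,1]*z,-z,1];print(u,v,np.round(q[:3]*1000,1).tolist())
p,d=bot.capture("side");cv2.imwrite("pics/s6.png",cv2.resize(p[200:360,200:400,::-1],None,fx=4,fy=3.75,interpolation=3))
```

```text
180 244 [-37.9, -86.0, -42.2]
220 244 [-37.2, -84.6, -30.6]
450 244 [-37.4, -84.8, 40.3]
220 256 [-37.2, -92.4, -28.1]
220 290 [-31.2, -100.2, -26.1]
60 245 [-36.9, -84.7, -79.9]
60 280 [-31.0, -94.9, -72.8]
285 235 [-9.6, -13.0, -19.3]
285 260 [-4.6, -33.2, -17.3]
280 290 [-27.4, -94.3, -11.2]
310 270 [-32.8, -92.5, -2.6]
310 290 [-27.1, -93.9, -2.6]
160 325 [-20.2, -100.2, -43.6]
250 327 [-23.3, -104.7, -17.7]
300 327 [-22.9, -104.2, -4.9]
```

View pics/s6.png

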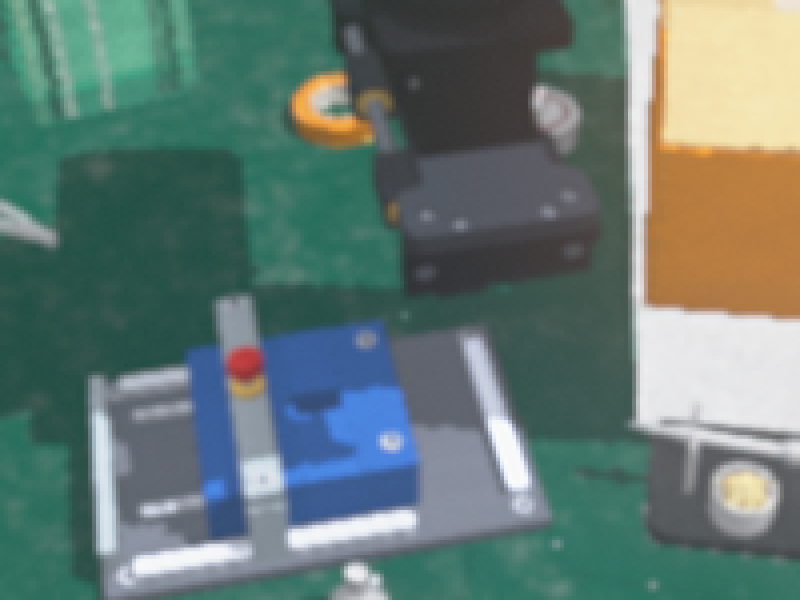

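Run:
```python
from h import *
c=bot.get_calibration("side");K=c["mtx"];p,d=bot.capture("side");s=bot.read_state()
for u,v in [(305,275),(315,274),(330,272),(345,268),(310,250),(330,245)]:
    z=d[v,u];q=c["pose"]@[(u-K[0,2])/K[0,0]*z,-(v-K[1,2])/K[1,1]*z,-z,1];print(u,v,np.round(q[:3],4).tolist(),"tool",np.round(s["tcp_rot"].T@(q[:3]-s["position"])*1000,1) if hasattr(s["tcp_rot"],"T") else np.round(np.array(s["tcp_rot"]).T@(q[:3]-s["position"])*1000,1))
```

```text
305 275 [0.5739, 0.3844, 0.2169] tool [-31.  -87.6 -87. ]
315 274 [0.5594, 0.378, 0.2146] tool [-15.2 -85.3 -86.1]
330 272 [0.5371, 0.3701, 0.2142] tool [  8.5 -84.9 -86.5]
345 268 [0.5147, 0.3618, 0.2177] tool [ 32.4 -88.4 -86.5]
310 250 [0.5692, 0.3642, 0.2507] tool [ -19.5 -121.3  -69.7]
330 245 [0.5406, 0.3479, 0.2499] tool [  13.  -120.5  -64.5]
```

The side camera agrees: the body's lower edge is about 80 mm behind the TCP. So the tips are really about 6 mm behind the TCP, roughly 28 mm short of the data sheet. I'll go by the measurement and descend to TCP z ≈ 0.02, slowing toward the end.

Request:
{"op": "jog_arm", "data": {
  "motion": [0,25,0,0,0,0,0,55,0,0,0,0,0,75,0,0,0,0,0,85,0,0,0,0,0,93,0,0,0,0,0,99,0,0,0,0,0,105,0,0,0,0,0,109,0,0,0,0,0,109,0,0,0,0],
  "gripper": 0
}}

```text
time_s: 8.35
position: [0.5753, 0.2921, 0.0201]
tcp_rot: [[-0.936, -0.0, 0.352], [-0.352, -0.0, -0.936], [0.0, -1.0, -0.0]]
force: [0.2, 0.5, -0.1]
opening: 0.006
```

Request:
{"op": "jog_arm", "data": {
  "motion": [-2,0,0,0,0,0,-5,0,0,0,0,0,-8,0,0,0,0,0,-11,0,0,0,0,0,-14,0,0,0,0,0,-17,0,0,0,0,0,-19,0,0,0,0,0,-19,0,0,0,0,0,-19,0,0,0,0,0],
  "gripper": 0
}}

```text
time_s: 9.48
position: [0.5915, 0.2982, 0.02]
tcp_rot: [[-0.936, -0.004, 0.352], [-0.352, -0.001, -0.936], [0.004, -1.0, -0.0]]
force: [-3.9, -2.5, 2.9]
opening: 0.007
```

Request:
{"op": "jog_arm", "data": {
  "motion": [-2,0,0,0,0,0,-5,0,0,0,0,0,-8,0,0,0,0,0,-11,0,0,0,0,0,-14,0,0,0,0,0,-16,0,0,0,0,0,-16,0,0,0,0,0],
  "gripper": 0
}}

```text
time_s: 10.35
position: [0.6058, 0.3035, 0.02]
tcp_rot: [[-0.936, -0.005, 0.352], [-0.352, -0.002, -0.936], [0.006, -1.0, 0.0]]
force: [-6.1, -3.3, 4.6]
opening: 0.005
```

```bash
cat > look.py <<'E'
from h import *
import sys
s=bot.read_state();print(s["position"],s["force"],s["time_s"])
a=np.radians(20.6);print((s["position"][:2]-[.6399,.3169])@[[np.cos(a),-np.sin(a)],[np.sin(a),np.cos(a)]]*1000)
n=sys.argv[1]
p,d=bot.capture("side");A=cv2.resize(p[260:360,215:325,::-1],(440,400),interpolation=3)
p,d=bot.capture("wrist");B=cv2.resize(p[80:260,200:440,::-1],(360,270*400//400),interpolation=3)
B=cv2.copyMakeBorder(B,0,130,0,0,0);cv2.imwrite(f"pics/{n}.png",np.hstack([A,B]))
E
python3 look.py l1
```

```text
[0.60575089 0.30354391 0.01997609] [-6.09318884 -3.34062244  4.5894103 ] 10.35
[-36.66482743  -0.48702162]
```

View pics/l1.png

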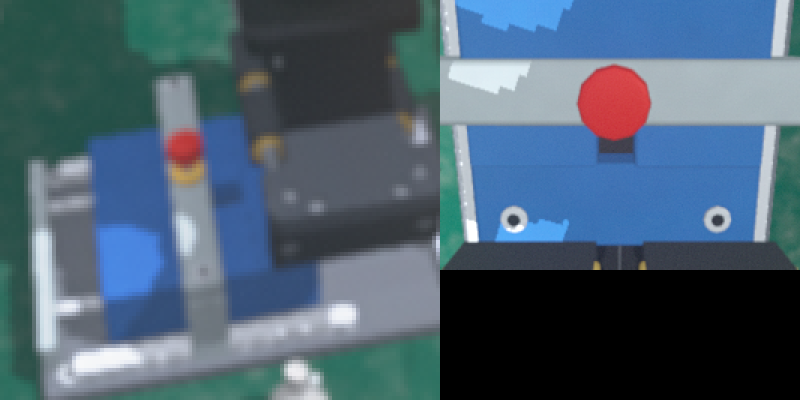

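The carriage moved about 19 mm and the pin is still high. I'll continue gently.

Request:
{"op": "jog_arm", "data": {
  "motion": [-2,0,0,0,0,0,-4,0,0,0,0,0,-6,0,0,0,0,0,-8,0,0,0,0,0,-8,0,0,0,0,0,-8,0,0,0,0,0],
  "gripper": 0
}}

```text
time_s: 11.2
position: [0.6132, 0.3063, 0.02]
tcp_rot: [[-0.936, -0.005, 0.352], [-0.352, -0.002, -0.936], [0.006, -1.0, 0.0]]
force: [-5.9, -3.7, 4.3]
opening: 0.005
```

```bash
python3 look.py l2
```

```text
[0.61318749 0.30634511 0.01999681] [-5.86238549 -3.65316803  4.28480447] 11.2
[-28.71814784  -0.48143041]
```

View pics/l2.png

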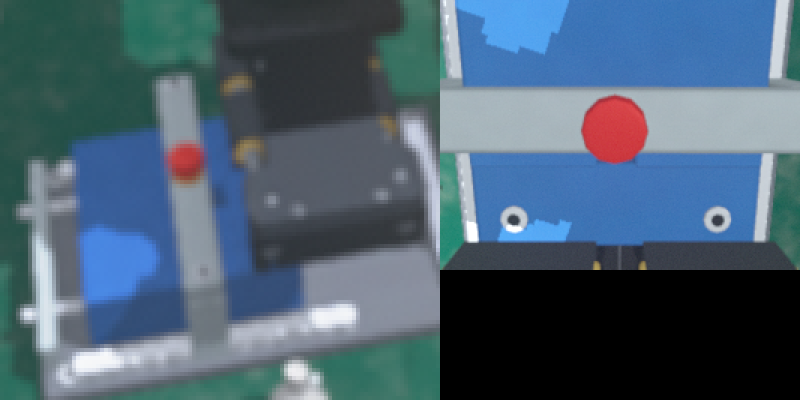

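The pin has dropped: the head sits lower and the yellow band is almost hidden. I'll back off slowly so the carriage settles on the pin.

Request:
{"op": "jog_arm", "data": {
  "motion": [1,0,0,0,0,0,2,0,0,0,0,0,3,0,0,0,0,0,4,0,0,0,0,0,5,0,0,0,0,0,6,0,0,0,0,0,8,0,0,0,0,0,11,0,0,0,0,0,15,0,0,0,0,0,20,0,0,0,0,0,25,0,0,0,0,0,29,0,0,0,0,0,29,0,0,0,0,0],
  "gripper": 0
}}

```text
time_s: 12.92
position: [0.5881, 0.297, 0.0202]
tcp_rot: [[-0.936, -0.0, 0.352], [-0.352, -0.0, -0.936], [0.0, -1.0, -0.0]]
force: [1.1, 0.4, 0.3]
opening: 0.006
```

```bash
python3 look.py l3
```

```text
[0.58811719 0.29695676 0.02024972] [1.07357933 0.38191356 0.33714611] 12.925
[-55.48865911  -0.44871468]
```

View pics/l3.png

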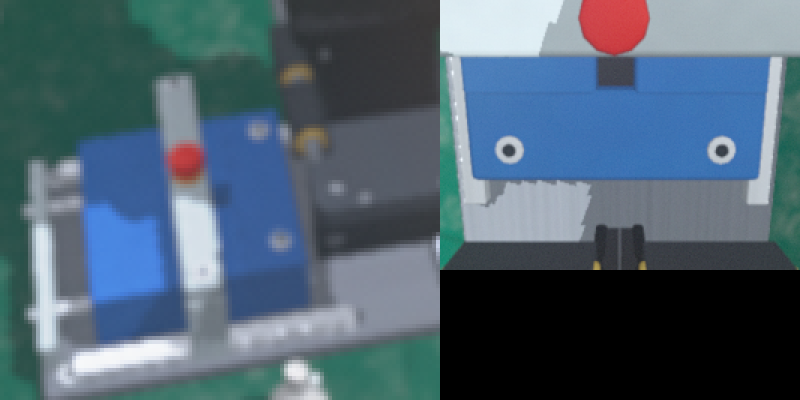

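The carriage is held half open and the fingers are free. I'll lift out and do a final check.

Request:
{"op": "jog_arm", "data": {
  "motion": [0,-20,0,0,0,0,0,-60,0,0,0,0,0,-110,0,0,0,0,0,-160,0,0,0,0,0,-200,0,0,0,0,0,-220,0,0,0,0,0,-220,0,0,0,0,0,-220,0,0,0,0],
  "gripper": 0
}}

```text
time_s: 14.02
position: [0.5878, 0.2968, 0.2398]
tcp_rot: [[-0.936, -0.001, 0.352], [-0.352, -0.0, -0.936], [0.001, -1.0, -0.0]]
force: [-0.5, 0.3, -0.2]
opening: 0.01
```

Run:
```python
from h import *
s=bot.read_state();print(s["position"],s["force"],s["time_s"])
p,d=bot.capture("side");A=cv2.resize(p[260:370,215:345,::-1],(390,330),interpolation=3)
p,d=bot.capture("wrist");B=cv2.resize(p[30:195,255:455,::-1],(400,330),interpolation=3);cv2.imwrite("pics/f.png",np.hstack([A,B]))
c=bot.get_calibration("wrist");K=c["mtx"];q=(np.stack([*(lambda u,v:((u-K[0,2])/K[0,0]*d,-(v-K[1,2])/K[1,1]*d))(*np.mgrid[:400,:640][::-1]),-d],-1))
H=c["hand_eye"];R=np.array(s["tcp_rot"]);W=(q@H[:3,:3].T+H[:3,3])@R.T+s["position"]
a=np.radians(20.6);L=(W[...,:2]-[.6399,.3169])@[[np.cos(a),-np.sin(a)],[np.sin(a),np.cos(a)]]*1000
z=W[...,2]*1000
m=(np.hypot(L[...,0]-28,L[...,1])<6);print("pin z",np.percentile(z[m],[50,90]))
m=(abs(L[...,1])<35)&(z>40)&(z<56)&(L[...,0]<15);print("face x",np.percentile(L[m][:,0],[0,1,3]),z[m].mean())
```

```text
[0.58784948 0.29683326 0.23981163] [-0.48224985  0.29220772 -0.1538686 ] 14.025
pin z [80.27736268 81.29898807]
face x [-19.02101271 -18.86786672 -18.70580967] 48.22116115288227
```

View pics/f.png

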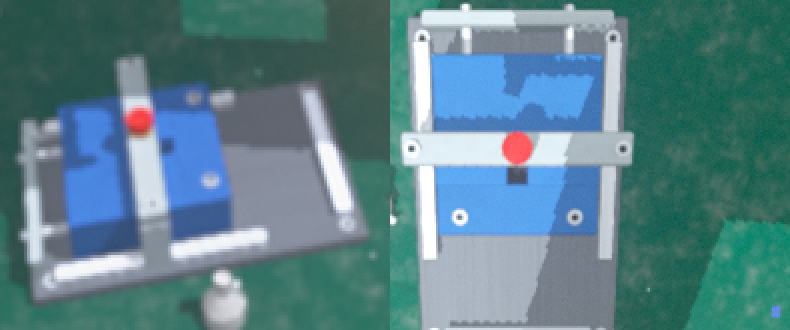

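```bash
python3 -c "
from rig import bot
print(bot.hand_in())"
```

```text
the job is handed in; nothing more can be done
None
```

The closed holder is now latched half open, and the job was handed in at about 14 s of the 37 s allowed. I pushed its blue carriage back about 27 mm with the shut fingertips until the pin dropped. Then I backed off slowly so the carriage came to rest on the pin, and lifted clear.

**Last checks:**
- **Pin:** its top measured about 80 mm above the bench, which is fully down.
- **Carriage:** the front face measured about x -19 mm, against about -21 mm expected. That is within the camera calibration.
- **Forces:** the highest reading between moves was about 8 N while pushing, and near zero at the end with the arm clear. The end stop was not reached.
- **Nozzle:** it stands as before. I did not take a last picture of the other holder, the tin or the tape, but the arm never worked near them.

**One disagreement with the data sheet:** both cameras showed the fingertips about 6 mm behind the TCP, not 22 mm ahead of it. My first approach therefore passed over the carriage top with no contact force. I lifted out, measured the finger reach, and redid the approach about 29 mm lower.

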